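# Swap the recorder's empty battery packs for the charged ones without a power cut

### The job

The recorder on the desk is running on two nearly empty battery packs (one red bar each), and the charger is full with two charged packs (four green bars). Swap them, so that both charged packs end up in the recorder and both empty ones in the charger, each fully home in a bay with its arrow pointing away from the front as they all do now; a pack can be laid on the green rubber mat meanwhile. The recorder must keep running, so at no time may both of its bays be without a pack, and do not disturb the white bottle, the tape roll and the small carton.

Things in the scene. Friction and masses are not known exactly. Their poses are not given: they have to be found in the camera images.
- flat_1: charcoal battery pack, one RED bar and three dark ones (empty) and one white stripe on top; 71 x 39 x 40 mm (x, y, z), 0.19 kg; origin: centre of underside, z up. +x is the contact end (white arrowhead on top points to it), where the lower 10.5 mm of the last 14 mm are cut away. Starts seated in either bay of the recorder, x axes alike
- flat_2: charcoal battery pack, one RED bar and three dark ones (empty) and two white stripes on top; 71 x 39 x 40 mm (x, y, z), 0.19 kg; origin: centre of underside, z up. +x is the contact end (white arrowhead on top points to it), where the lower 10.5 mm of the last 14 mm are cut away. Starts seated in either bay of the recorder, x axes alike
- full_1: charcoal battery pack, four GREEN bars (charged) and one white stripe on top; 71 x 39 x 40 mm (x, y, z), 0.19 kg; origin: centre of underside, z up. +x is the contact end (white arrowhead on top points to it), where the lower 10.5 mm of the last 14 mm are cut away. Starts seated in either bay of the charger, x axes alike
- full_2: charcoal battery pack, four GREEN bars (charged) and two white stripes on top; 71 x 39 x 40 mm (x, y, z), 0.19 kg; origin: centre of underside, z up. +x is the contact end (white arrowhead on top points to it), where the lower 10.5 mm of the last 14 mm are cut away. Starts seated in either bay of the charger, x axes alike
- logger: recorder: blue-grey, black corners, sloping front with pale screen and knob; mm: x -95 (front) to 58, 156 wide, 47 tall; origin on the desk midway between its bays. Two bays at x=0, y=+34 and y=-34, open above: floor z=32, deck z=46 (seated packs stand on the floor, 26 above deck), 3.5 mm clearance all round, sloping lead-in 6 wide, 9 deep; packs seat fully only with contacts to +x. Fixed
- charger: charger: flat light-grey box, black lamp strip along the front; mm: x -76 (front) to 52, 146 wide, 24 tall; origin on the desk midway between its bays. Two bays at x=0, y=+34 and y=-34, open above: floor z=10, deck z=24 (seated packs stand on the floor, 26 above deck), 3.5 mm clearance all round, sloping lead-in 6 wide, 9 deep; packs seat fully only with contacts to +x. Fixed
- mat: empty dark-green rubber mat with a pale border line, 100 mm (x) by 84 mm (y), 3 mm thick, fixed to the desk: a free spot for a pack; origin: centre of underside. Fixed scenery near it: black microscope arm, its head over x 0.47..0.535, y -0.19..-0.13, z up to 0.25, its post at (0.5, -0.31); rack posts at y below -0.32
- white_bottle: white plastic bottle, 45 mm across, 83 mm tall, standing; bystander; origin: centre of underside. Fixed scenery near it: white desk lamp, its shade over x 0.23..0.42, y -0.14..0.05, z 0.16..0.35, its pole at (0.345, 0.21); wall bins above z 0.8 from x 0.5 on (keep the elbow below: travel low over the stations)
- tape_roll: roll of amber tape lying flat, 62 mm across, 15 mm tall; bystander; origin at the centre of its underside
- kraft_small: small brown carton, 42 x 62 mm, 58 mm tall; bystander; origin at the centre of its underside

How it is judged:
At the end, for the whole second after the job is handed in: Both green packs sit in the recorder's bays, both red ones in the charger's, either in either bay: within 8 mm of the bay's centre in x and y, underside within 3 mm of the bay floor, upright within 0.05 rad, along the bay within 0.2 rad (reversed, a pack stands tilted), at rest ((y of full_1 in the frame of logger between 0.026 and 0.042 m or y of full_1 in the frame of logger between -0.042 and -0.026 m) and x of full_1 in the frame of logger between -0.008 and 0.008 m and z of full_1 in the frame of logger between 0.029 and 0.035 m and angle between each of full_1, full_2, flat_1, flat_2's own z axis and vertical below 0.05 rad and angle between the x axis of each of full_1, full_2 and the x axis of logger, either way round below 0.2 rad and linear speed of each of full_1, full_2, flat_1, flat_2 below 0.02 m/s and (y of full_2 in the frame of logger between 0.026 and 0.042 m or y of full_2 in the frame of logger between -0.042 and -0.026 m) and x of full_2 in the frame of logger between -0.008 and 0.008 m and z of full_2 in the frame of logger between 0.029 and 0.035 m and (y of flat_1 in the frame of charger between 0.026 and 0.042 m or y of flat_1 in the frame of charger between -0.042 and -0.026 m) and x of flat_1 in the frame of charger between -0.008 and 0.008 m and z of flat_1 in the frame of charger between 0.007 and 0.013 m and angle between the x axis of each of flat_1, flat_2 and the x axis of charger, either way round below 0.2 rad and (y of flat_2 in the frame of charger between 0.026 and 0.042 m or y of flat_2 in the frame of charger between -0.042 and -0.026 m) and x of flat_2 in the frame of charger between -0.008 and 0.008 m and z of flat_2 in the frame of charger between 0.007 and 0.013 m); the robot touches nothing.
It fails at once if the recorder loses power: no pack is in either of its bays (all four packs more than 65 mm from its origin) (distance between each of flat_1, flat_2, full_1, full_2 and logger above 0.065 m).
It fails at once if the white bottle is pushed more than 25 mm from its place (distance of white_bottle from where it was at the start of the episode above 0.025 m).
It fails at once if the tape roll is pushed more than 25 mm from its place (distance of tape_roll from where it was at the start of the episode above 0.025 m).
It fails at once if the small carton is pushed more than 25 mm from its place (distance of kraft_small from where it was at the start of the episode above 0.025 m).
It also fails if it takes over 112 s, if anything falls off the work surface, if the arm or the gripper's body presses on something with over 40 N, if the wrist force passes 120 N, or if a joint passes its speed limit or range.

### The arm

A 7-joint arm with a two-finger parallel gripper is mounted at the origin on a cart in front of the work surface, level with it; the furniture and walls round the work are solid. World frame = base frame: x ahead of the robot, y to its left, z up, the work surface at z = 0. Lengths are in m, angles in rad, forces in N, time in s.
With the tool pointing down it reaches from about 0.4 to 0.85 m from the base axis. Payload 4.5 kg.
Tool frame: the origin (TCP) lies at the very end of the fingers, on their centre line; the grasp point (between the pads) lies 19 mm behind it (r.grip_point_offset is the distance from the TCP to the grasp point, in m); z points along the fingers, y is the line along which they close (so a half turn about z gives the same grasp; the last joint's range is limited). The gripper opens to 88 mm and grips with 3 to 60 N. Pads are 18 mm wide; open, the fingers measure 123 mm over their backs; the gripper's body (75 mm by 187 mm) begins 45 mm behind the grasp point.
Start: joints at [1.205, 0.689, -0.195, 1.565, 0.157, 0.902, -0.215], TCP at [0.243, -0.576, 0.215] pointing down, gripper open.
Joint ranges: [-3.01, 3.01], [-0.46, 2.08], [-1.47, 1.51], [0.13, 2.56], [-1, 4.14], [0.04, 2.09], [-2.66, 2.66]. Speed limits (rad/s): [2.57, 2.57, 3.14, 3.14, 3.14, 3.14, 3.14].

### API

Orientations are given as a unit quaternion [x, y, z, w].
In Python, from plant import r gives the robot as it stands.
- The arm moves only by the tool carry_out, never from a script. Its argument "rows" is a list of rows, each a list of 3 entries, a list of its own where there are three numbers: the shift along the tool's x, y, z in cm, then the turn, a rotation vector about the tool's x, y, z in degrees, then the closure, from 0 (fully open) to 1 (shut). A call has 1 to 12 rows; each row is the pose to reach, as a shift and turn from the pose commanded when the call began, along the tool's axes at that moment; what a row does not reach only later rows make up. A row lasts 1/10 s, in which the tool goes at most 50 mm and 8.59 degrees, less where a joint would pass 70% of its speed; a pose out of reach is approached as far as the arm can. A call with a gripper value outside its range is refused whole. The fingers move at their own pace and stop on an object; "newtons" is the grip in N (left out, the last holds). Time passes only in rows, so rows that repeat a pose let the fingers close. It gives the time, the measured TCP pose, the force, the opening and the grip force at its end, in the units of the state.
- r.get_state(): the state, without advancing time (a new reading comes with each control period).
- r.snapshot(name): name is "side" or "top"; returns a dict with "image" (420x560x3 uint8, red, green, blue), "fx", "fy", "cx", "cy" (pixels), "dist_coeffs" ([k1, k2, p1, p2, k3] as OpenCV has them; the pictures are not rectified), "pose" (4x4, takes a point from camera to world coordinates). Camera axes: x right, y up, looking along -z (the intrinsics and any distortion apply to the point x, -y, -z); pixel columns grow to the right and rows downward; lengths in m; the calibration is good to about 2 mm. A picture is of the moment at which its call begins. There is no depth.
- r.finish_job(): hands the job in; it is judged then, once.
The state is a dict: "clock": time; "q": joint angles; "qd": joint speeds; "joint_torque": joint torques, N m; "tool_pos": TCP position; "eef_rot": TCP orientation; "contact_force": force on the tool from outside, world axes, zero at the start; "moment": the same for the moment, N m; "opening": opening from 0.0 (shut) to 1.0 (fully open); "finger_force": force on a finger pad.
Only numpy, scipy, OpenCV 4.12 (cv2) and the standard library are available. Lean on these libraries where they do the work, as an engineer would, in place of code of your own. Each camera call takes 0.05 s, during which the arm holds its last target. There are 200 camera calls.

## Working session

There is one attempt and no reset: what is moved stays moved. The work goes in short steps, Python scripts to look and compute and a tool call to move; the robot and the scene stay as the last step left them, time stands still between calls to the robot, and variables do not carry over. Pictures are saved under pics/ and viewed, at most 17 in all, crops included, and the job is handed in when it is done.

Besides the shell and the picture viewer there is one more tool, called after ">>>" as name([rows], argument=value, ...), one row to a line, values as JSON. carry_out: Moves the arm, as the interface text tells. Its arguments: {"type":"object","properties":{"rows":{"type":"array"},"newtons":{"type":"number"}},"required":["rows"]}

```bash
mkdir -p pics; ls; python3 - <<'E'
from plant import r
import cv2,numpy as np
s=r.get_state()
for k in s: print(k,np.round(s[k],3))
for n in("top","side"):
    d=r.snapshot(n); cv2.imwrite(f"pics/{n}0.png",d["image"][:,:,::-1])
    print(n,d["fx"],d["fy"],d["cx"],d["cy"],d["dist_coeffs"]); print(np.round(d["pose"],3).tolist())
E
```

```text
pics
clock 0.0
q [ 1.205  0.69  -0.195  1.566  0.157  0.902 -0.215]
qd [ 0.001  0.001  0.    -0.001  0.     0.     0.   ]
joint_torque [ 1.0000e-03 -5.2756e+01 -1.2670e+00 -1.5343e+01 -5.3000e-02  7.0000e-03
  0.0000e+00]
tool_pos [ 0.243 -0.575  0.214]
eef_rot [ 0.98   0.199 -0.    -0.001]
contact_force [-0.07   0.379  0.245]
moment [-0.032 -0.022  0.044]
finger_force 0.0
opening 1.0
top 413.78911151575574 413.78911151575574 284.03223061988325 207.00041093124838 [-0.06760524  0.          0.          0.          0.        ]
[[0.011, 0.999, -0.049, 0.437], [-1.0, 0.011, 0.016, -0.029], [0.017, 0.049, 0.999, 1.176], [0.0, 0.0, 0.0, 1.0]]
side 489.68536372684 489.68536372684 290.93914866538955 203.6205652799143 [-0.08456857  0.          0.          0.          0.        ]
[[-0.855, 0.399, -0.331, 0.188], [-0.519, -0.642, 0.565, 0.544], [0.013, 0.655, 0.756, 0.822], [0.0, 0.0, 0.0, 1.0]]
```

View pics/top0.png

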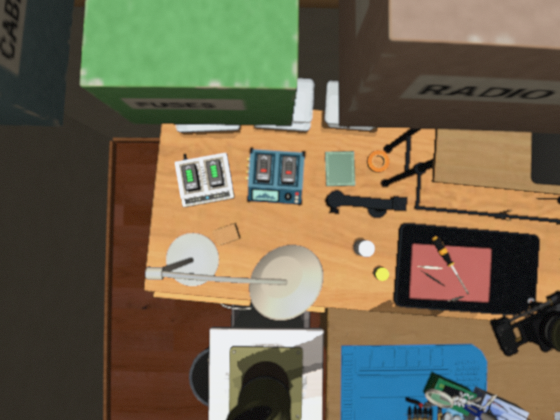

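View pics/side0.png

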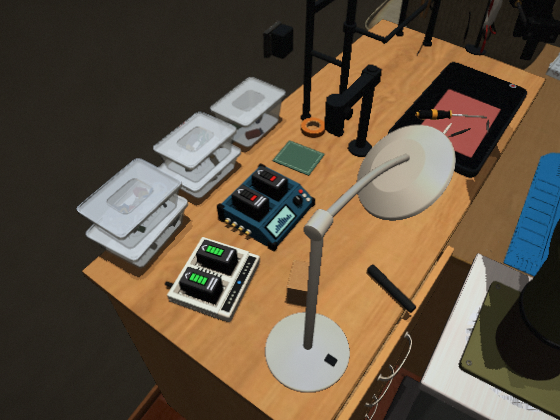

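The top view shows the charger at (204,180), the recorder at (276,176), the mat at (340,168), tape (377,161), bottle (366,248) and carton (228,233). I'll zoom in to get the edges.

```bash
cat > h.py <<'E'
from plant import r
import cv2,numpy as np
from scipy.spatial.transform import Rotation as R
def K(d): return np.array([[d["fx"],0,d["cx"]],[0,d["fy"],d["cy"]],[0,0,1.]]),np.array(d["dist_coeffs"])
def back(d,uv,z):
    k,c=K(d); p=cv2.undistortPoints(np.array(uv,float).reshape(-1,1,2),k,c).reshape(-1,2)
    P=np.array(d["pose"]); ray=np.c_[p[:,0],-p[:,1],-np.ones(len(p))]@P[:3,:3].T
    t=(z-P[2,3])/ray[:,2]; return P[:3,3]+ray*t[:,None]
def proj(d,X):
    k,c=K(d); P=np.array(d["pose"]); q=(np.atleast_2d(X)-P[:3,3])@P[:3,:3]
    return cv2.projectPoints(q*[1,-1,-1],np.zeros(3),np.zeros(3),k,c)[0].reshape(-1,2)
def crop(d,name,x0,y0,x1,y1,s):
    cv2.imwrite(f"pics/{name}.png",cv2.resize(d["image"][y0:y1,x0:x1,::-1],None,fx=s,fy=s,interpolation=cv2.INTER_CUBIC))
E
python3 - <<'E'
from h import *
d=r.snapshot("top"); crop(d,"ca",165,140,365,215,4); 
d=r.snapshot("side"); crop(d,"cb",150,130,350,330,3)
E
```

```text
(no output)
```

View pics/ca.png

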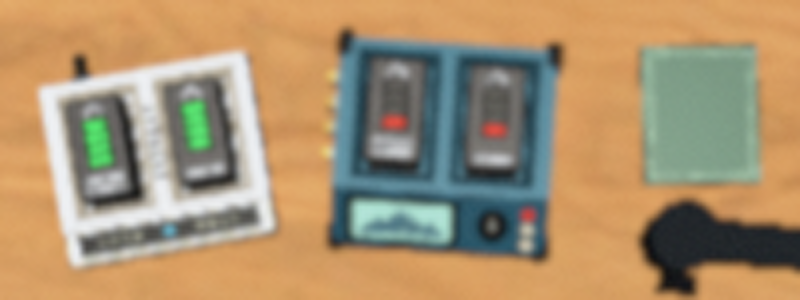

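View pics/cb.png

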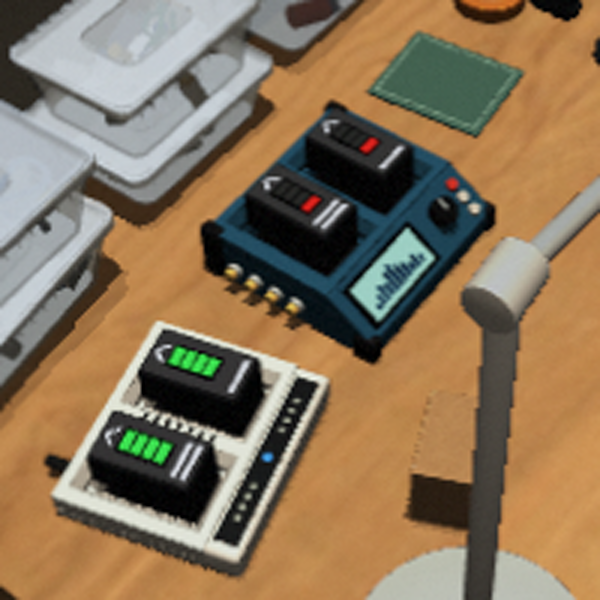

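The crops show all packs seated and pointing away from the front (+x). The charger's +y bay holds full_2 and the recorder's +y bay holds flat_2. I'll fit the poses from the corners.

```bash
cat > fit.py <<'E'
from h import *
from scipy.optimize import least_squares
T=r.snapshot("top"); S=r.snapshot("side")
t=lambda u,v:(T,u/4+165-.4,v/4+140-.4); s=lambda u,v:(S,u/3+150-.3,v/3+130-.3)
def pk(y,z): return [(.0355,y+.0195,z),(.0355,y-.0195,z),(-.0355,y-.0195,z),(-.0355,y+.0195,z)]
ch=[(.052,.073,.024),(.052,-.073,.024),(-.076,-.073,.024),(-.076,.073,.024)]
C=list(zip(ch,[t(42,88),t(243,53),t(277,232),t(72,267)]))+list(zip(ch,[s(57,500),s(160,322),s(330,377),s(238,562)]))
L=list(zip(pk(.034,.072),[t(373,58),t(433,60),t(425,162),t(367,160)]))+list(zip(pk(-.034,.072),[t(472,66),t(525,68),t(518,170),t(468,165)]))
L+=list(zip(pk(.034,.072),[s(247,200),s(272,175),s(355,212),s(325,248)]))+list(zip(pk(-.034,.072),[s(307,145),s(330,118),s(412,160),s(378,190)]))
M=list(zip([(.05,.042,.003),(.05,-.042,.003),(-.05,-.042,.003),(-.05,.042,.003)],[t(641,48),t(757,45),t(762,182),t(645,185)]))
def f(p,c):
    Rz=R.from_euler("z",p[2]).as_matrix(); o=[]
    for l,(d,u,v) in c: o+=list(proj(d,Rz@np.array(l)+[p[0],p[1],0])[0]-[u,v])
    return np.array(o)
P={}
for n,c,g in(("charger",C,[.5,.2,.15]),("logger",L,[.5,0,0]),("mat",M,[.5,-.15,0])):
    q=least_squares(f,g,args=(c,),loss="soft_l1"); P[n]=q.x
    print(n,np.round(q.x,4),np.round(f(q.x,c),1))
img=T["image"][:,:,::-1].copy(); 
for n,zs,i in(("charger",.05,0),("logger",.072,0)):
    p=P[n]; Rz=R.from_euler("z",p[2]).as_matrix()
    for y in(.034,-.034): print(n,y,"bay",np.round((Rz@[0,y,0])[:2]+p[:2],4))
img=[cv2.resize(d["image"][a:b,e:g,::-1],None,fx=4,fy=4,interpolation=cv2.INTER_CUBIC) for d,a,b,e,g in((T,140,215,165,365),(S,160,320,155,315))]
for d,im,ox,oy in((T,img[0],165,140),(S,img[1],155,160)):
  for n,z in(("charger",.05),("logger",.072),("logger",.046),("charger",.024)):
    p=P[n]; Rz=R.from_euler("z",p[2]).as_matrix()
    for y in(.034,-.034):
        q=(proj(d,(np.array(pk(y,z))@Rz.T)+[p[0],p[1],0])-[ox,oy]+.5)*4
        cv2.polylines(im,[np.int32(q)],True,(0,255,255) if z in(.05,.072) else (255,0,255),1)
cv2.imwrite("pics/ov1.png",img[0]);cv2.imwrite("pics/ov2.png",cv2.resize(img[1],(600,600)))
for n,uv in(("carton",[(228,233)]),("tape",[(377,161)]),("bottle",[(366,248)])): print(n,np.round(back(T,uv,.04),3))
s=r.get_state(); print(R.from_quat(s["eef_rot"]).as_matrix().round(4).tolist())
E
python3 fit.py
```

```text
charger [0.5792 0.18   0.1925] [-0.8  0.3  0.1 -0.3 -0.5 -0.3 -0.7  0.4 -1.3 -1.3 -0.2 -0.5  1.2 -0.4
  0.9  0.3]
logger [ 0.5952 -0.02   -0.0513] [-2.5 -0.3 -3.   0.1 -2.7  0.8 -2.7  0.4 -2.  -0.7 -0.8 -0.3 -0.6  0.4
 -2.6  0.7 -1.9 -0.4  1.5 -3.4  1.3 -1.2 -0.1 -1.2 -1.8 -1.6  1.5 -3.2
  1.1 -3.7  1.8 -2.5]
mat [ 0.607  -0.207   0.0371] [-0.1 -0.3  0.  -0.1  0.   0.2  0.   0.2]
charger 0.034 bay [0.5727 0.2134]
charger -0.034 bay [0.5857 0.1466]
logger 0.034 bay [0.5969 0.014 ]
logger -0.034 bay [ 0.5934 -0.0539]
carton [[0.419 0.105 0.04 ]]
tape [[ 0.624 -0.305  0.04 ]]
bottle [[ 0.382 -0.274  0.04 ]]
[[0.9211, 0.3893, -0.0003], [0.3893, -0.9211, 0.0005], [-0.0001, -0.0006, -1.0]]
```

View pics/ov1.png

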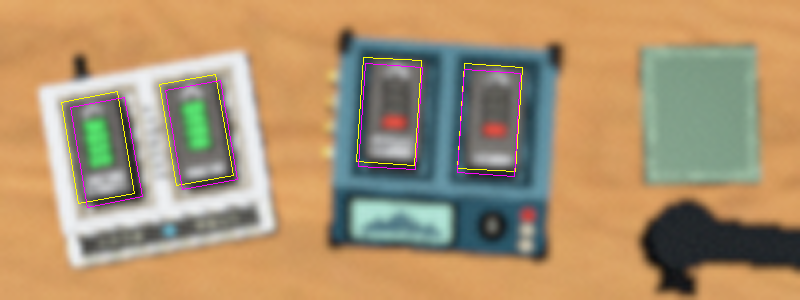

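View pics/ov2.png

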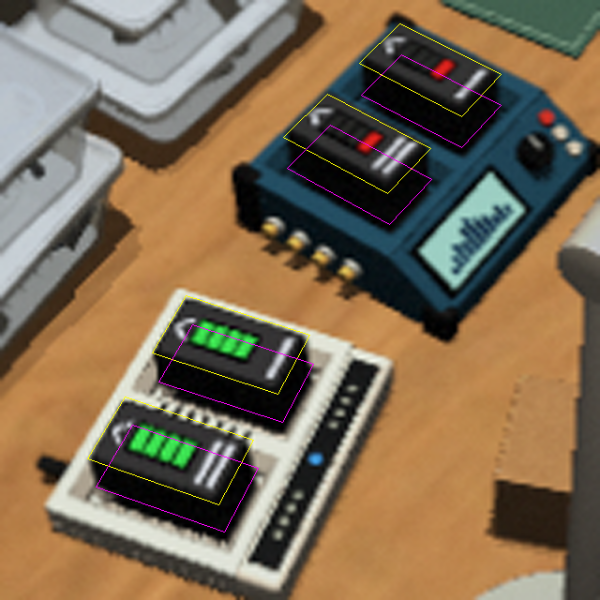

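```bash
cat > fit2.py <<'E'
exec(open("fit.py").read().split("P={}")[0])
B=[(.058,.078,.047),(.058,-.078,.047)]; F=[(-.095,.078,.0),(-.095,-.078,.0)]
LB=list(zip(B,[t(343,35),t(562,42)]))
LBs=list(zip(B,[s(203,225),s(335,101)]))+list(zip(F[:1],[s(370,362)]))
for n,c,g in(("chT",C[:4],[.57,.18,.19]),("chS",C[4:],[.57,.18,.19]),("logT packs",L[:8],[.59,-.02,-.05]),("logS packs",L[8:],[.59,-.02,-.05]),("logT body",LB,[.59,-.02,-.05]),("logS body",LBs,[.59,-.02,-.05])):
    q=least_squares(f,g,args=(c,)); print(n,np.round(q.x,4),np.round(f(q.x,c),1))
E
python3 fit2.py
```

```text
chT [0.5794 0.1786 0.189 ] [-0.3  0.2  0.7 -0.2 -0.1 -0.2 -0.3  0.3]
chS [0.5789 0.181  0.1974] [-1.4 -0.7 -0.6 -0.   0.9 -0.2  1.   0.6]
logT packs [ 0.5955 -0.0256 -0.0533] [-0.3 -0.5 -0.9 -0.1 -0.6  0.6 -0.6  0.2  0.1 -0.8  1.4 -0.4  1.5  0.3
 -0.5  0.6]
logS packs [ 0.5927 -0.0146 -0.058 ] [-2.5  1.6  1.  -1.5  0.8  1.  -0.8  1.  -2.1  0.4  1.3 -1.3  0.9 -1.5
  1.4 -0.3]
logT body [ 0.5933 -0.0273 -0.0188] [-0.9 -0.   0.9  0. ]
logS body [ 0.5973 -0.0251 -0.078 ] [-1.7 -0.9  0.2 -1.6  1.4  2. ]
```

```bash
cat > g.py <<'E'
# usage: g.py "x,y,z,yawdeg" ... -> tool-frame shift(cm), turn(deg) from the measured pose
import sys; from h import *
s=r.get_state(); p=np.array(s["tool_pos"]); A=R.from_quat(s["eef_rot"])
print("t",round(s["clock"],2),"tcp",p.round(4),"yaw",round(np.degrees(np.arctan2(*A.as_matrix()[[1,0],0])),2),"F",np.round(s["contact_force"],1),"open mm",round(s["opening"]*88,1),"ff",round(float(np.max(s["finger_force"])),1))
for a in sys.argv[1:]:
    x,y,z,w=map(float,a.split(",")); G=R.from_euler("z",w,degrees=True)*R.from_euler("x",180,degrees=True)
    print(a,"shift",(A.inv().apply(np.array([x,y,z])-p)*100).round(2).tolist(),"turn",np.degrees((A.inv()*G).as_rotvec()).round(2).tolist())
E
cat > bay.py <<'E'
import numpy as np
for n,x,y,w in(("log",.595,-.0258,-3.0),("chg",.5792,.179,10.9)):
    a=np.radians(w)
    for b in(.034,-.034): print(n,b,round(x-b*np.sin(a),4),round(y+b*np.cos(a),4),w)
E
python3 bay.py; python3 g.py .25,-.5,.4,22.9 .42,-.30,.40,10 .595,-.06,.40,-3 .593,-.06,.16,-3
```

```text
log 0.034 0.5968 0.0082 -3.0
log -0.034 0.5932 -0.0598 -3.0
chg 0.034 0.5728 0.2124 10.9
chg -0.034 0.5856 0.1456 10.9
t 0.4 tcp [ 0.2432 -0.5757  0.215 ] yaw 22.91 F [-0.1 -0.6 -0.5] open mm 87.9 ff 0.0
.25,-.5,.4,22.9 shift [3.57, -6.71, -18.5] turn [-0.01, 0.0, 0.01]
.42,-.30,.40,10 shift [27.01, -18.52, -18.49] turn [-0.01, 0.0, 12.91]
.595,-.06,.40,-3 shift [52.47, -33.81, -18.49] turn [-0.01, 0.0, 25.91]
.593,-.06,.16,-3 shift [52.29, -33.88, 5.51] turn [-0.01, 0.0, 25.91]
```

>>> carry_out([
  [[1,-2,-5],[0,0,0],0.43],
  [[2,-4,-10],[0,0,0],0.43],
  [[3,-5.5,-15],[0,0,0],0.43],
  [[5,-7,-18.5],[0,0,2],0.43],
  [[9,-9,-18.5],[0,0,4],0.43],
  [[13,-11,-18.5],[0,0,6],0.43],
  [[17,-13,-18.5],[0,0,8],0.43],
  [[21,-15.5,-18.5],[0,0,10],0.43],
  [[24,-17,-18.5],[0,0,12],0.43],
  [[27,-18.5,-18.5],[0,0,13],0.43],
  [[27,-18.5,-18.5],[0,0,13],0.43],
  [[27,-18.5,-18.5],[0,0,13],0.43],
], newtons=30)

```text
clock: 1.6
tool_pos: [0.4201, -0.2998, 0.4002]
eef_rot: [0.996, 0.087, -0.0, 0.0]
contact_force: [0.3, 0.7, 0.1]
opening: 0.57
finger_force: 0.0
```

```bash
python3 g.py .595,-.06,.38,-3 .593,-.06,.16,-3; python3 -c "
from h import *
print(np.round(r.get_state()['q'],2))
d=r.snapshot('side'); cv2.imwrite('pics/s1.png',d['image'][:,:,::-1])"
```

```text
t 1.6 tcp [ 0.4201 -0.2998  0.4002] yaw 10.02 F [0.3 0.7 0.1] open mm 50.1 ff 0.0
.595,-.06,.38,-3 shift [21.39, -20.58, 2.0] turn [0.02, 0.01, 13.02]
.593,-.06,.16,-3 shift [21.2, -20.62, 24.0] turn [0.02, 0.01, 13.02]
[ 0.69  0.36 -0.23  1.59  0.09  1.21 -0.96]
```

>>> carry_out([
  [[3,-3,0.5],[0,0,3],0.43],
  [[7,-7,1],[0,0,6],0.43],
  [[11,-10.5,1.5],[0,0,9],0.43],
  [[15,-14.5,2],[0,0,11],0.43],
  [[19,-18.5,3],[0,0,13],0.43],
  [[21.2,-20.6,6],[0,0,13],0.43],
  [[21.2,-20.6,11],[0,0,13],0.43],
  [[21.2,-20.6,16],[0,0,13],0.43],
  [[21.2,-20.6,20],[0,0,13],0.43],
  [[21.2,-20.6,24],[0,0,13],0.43],
  [[21.2,-20.6,26],[0,0,13],0.43],
  [[21.2,-20.6,26],[0,0,13],0.43],
])

```text
clock: 2.85
tool_pos: [0.5907, -0.063, 0.1369]
eef_rot: [1.0, -0.028, -0.003, 0.001]
contact_force: [0.2, -0.5, 0.2]
opening: 0.574
finger_force: 0.0
```

```bash
python3 g.py .5932,-.0598,.09,-3 .5932,-.0598,.05,-3; python3 -c "
from h import *
d=r.snapshot('side'); crop(d,'s2',170,80,370,230,4)"
```

```text
t 2.85 tcp [ 0.5907 -0.063   0.1369] yaw -3.23 F [ 0.2 -0.5  0.2] open mm 50.5 ff 0.0
.5932,-.0598,.09,-3 shift [0.27, -0.34, 4.69] turn [0.08, 0.4, -0.23]
.5932,-.0598,.05,-3 shift [0.3, -0.34, 8.69] turn [0.08, 0.4, -0.23]
```

View pics/s2.png

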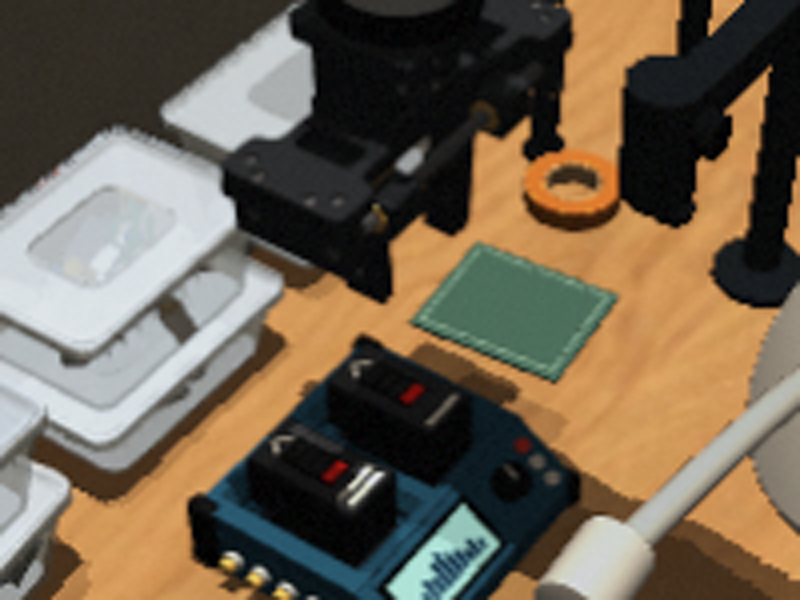

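```bash
python3 - <<'E'
from h import *
d=r.snapshot("side"); im=cv2.resize(d["image"][155:235,210:320,::-1],None,fx=6,fy=6,interpolation=cv2.INTER_CUBIC)
im=cv2.convertScaleAbs(im,alpha=2.0,beta=10)
Rz=R.from_euler("z",-3,degrees=True).as_matrix()
for yy in(.034,-.034):
  for z in(.072,.046):
    c=np.array([(.0355,yy+.0195,z),(.0355,yy-.0195,z),(-.0355,yy-.0195,z),(-.0355,yy+.0195,z)])@Rz.T+[.595,-.0258,0]
    cv2.polylines(im,[np.int32((proj(d,c)-[210,155]+.5)*6)],True,(0,255,255),1)
cv2.imwrite("pics/ov3.png",im)
E
```

```text
(no output)
```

View pics/ov3.png

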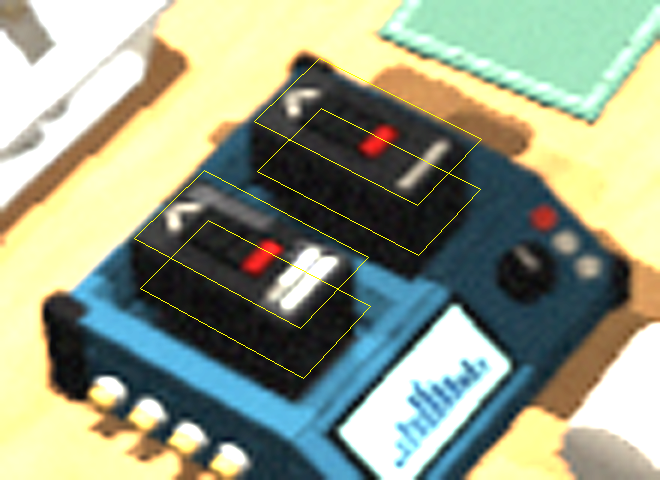

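The overlay sits about 3 mm too far toward −y, so I'm taking the recorder's y as about −0.0235. Next I descend in two stages.

>>> carry_out([
  [[0.35,-0.55,2],[0,0,0],0.43],
  [[0.35,-0.55,4],[0,0,0],0.43],
  [[0.35,-0.55,5.5],[0,0,0],0.43],
  [[0.35,-0.55,6.3],[0,0,0],0.43],
  [[0.35,-0.55,7],[0,0,0],0.43],
  [[0.35,-0.55,7.6],[0,0,0],0.43],
  [[0.35,-0.55,8.2],[0,0,0],0.43],
  [[0.35,-0.55,8.6],[0,0,0],0.43],
  [[0.35,-0.55,8.6],[0,0,0],0.43],
])

```text
clock: 3.85
tool_pos: [0.597, -0.0555, 0.0538]
eef_rot: [1.0, -0.027, -0.0, 0.0]
contact_force: [-0.7, 0.1, 0.9]
opening: 0.571
finger_force: 0.0
```

```bash
python3 g.py
```

```text
t 3.85 tcp [ 0.597  -0.0555  0.0538] yaw -3.09 F [-0.7  0.1  0.9] open mm 50.2 ff 0.0
```

>>> carry_out([
  [[-0.2,0.2,0.2],[0,0,0],0.43],
  [[-0.2,0.2,0.4],[0,0,0],0.43],
  [[-0.2,0.2,0.4],[0,0,0],0.5],
  [[-0.2,0.2,0.4],[0,0,0],0.6],
  [[-0.2,0.2,0.4],[0,0,0],0.7],
  [[-0.2,0.2,0.4],[0,0,0],0.7],
  [[-0.2,0.2,0.4],[0,0,0],0.7],
], newtons=30)

```text
clock: 4.55
tool_pos: [0.5952, -0.0574, 0.0502]
eef_rot: [1.0, -0.027, 0.0, 0.0]
contact_force: [-0.5, -0.0, 0.4]
opening: 0.301
finger_force: 0.0
```

```bash
python3 g.py
```

```text
t 4.55 tcp [ 0.5952 -0.0574  0.0502] yaw -3.09 F [-0.5 -0.   0.4] open mm 26.5 ff 0.0
```

```bash
python3 - <<'E'
from h import *
d=r.snapshot("side"); crop(d,'s3',190,70,340,220,4)
print(((proj(d,[r.get_state()["tool_pos"]])-[190,70])*4).round())
d=r.snapshot("top"); crop(d,'t3',225,130,355,210,6)
E
```

```text
[[318. 455.]]
```

View pics/s3.png

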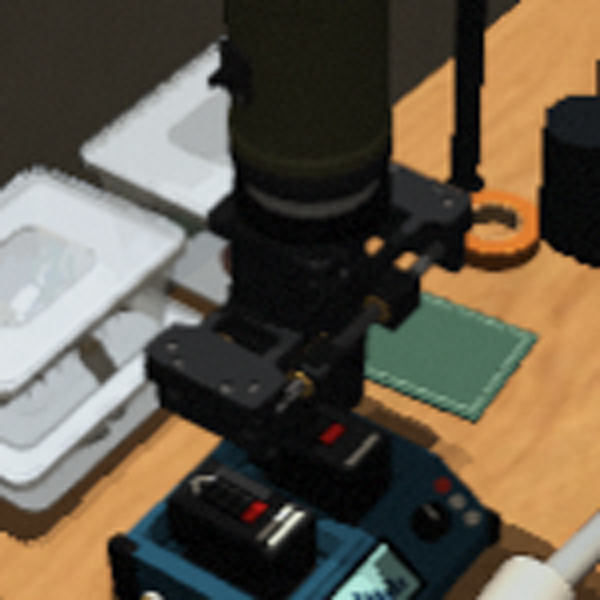

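```bash
python3 - <<'E'
from h import *
d=r.snapshot("side")
for y in(-.0420,-.025,0,.025,.042):print(y,((proj(d,[[.5907,-.063+y,.137]])-[170,80])*4).round())
print(r.get_state()["opening"],r.get_state()["finger_force"])
E
```

```text
-0.042 [[452. 247.]]
-0.025 [[435. 266.]]
0 [[408. 294.]]
0.025 [[381. 323.]]
0.042 [[363. 343.]]
0.29658118741484696 0.0
```

View pics/t3.png

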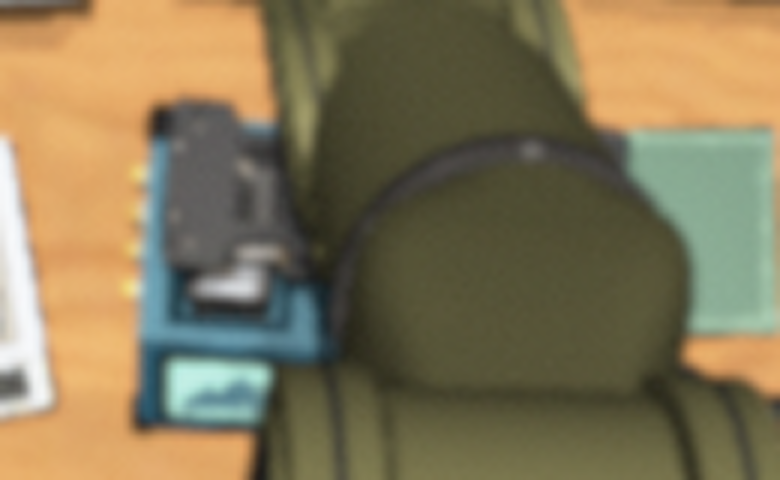

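The side view (s2) puts the fingertips at about (370,290) and (450,235). Where the state puts them, they should be roughly 25–40 crop pixels lower. So the real fingertips look about 2 cm higher than reported, and the fingers closed over the top of the pack. I'll reopen and feel downwards.

>>> carry_out([
  [[0,0,0],[0,0,0],0.43],
  [[0,0,0],[0,0,0],0.43],
  [[0,0,0],[0,0,0],0.43],
  [[0,0,0.2],[0,0,0],0.43],
  [[0,0,0.4],[0,0,0],0.43],
  [[0,0,0.5],[0,0,0],0.43],
  [[0,0,0.5],[0,0,0],0.43],
])

```text
clock: 5.4
tool_pos: [0.5949, -0.0574, 0.0449]
eef_rot: [1.0, -0.027, -0.0, 0.0]
contact_force: [-0.0, 0.5, -0.9]
opening: 0.569
finger_force: 0.0
```

```bash
python3 g.py; python3 - <<'E'
from h import *
s=r.get_state(); print(np.round(s["q"],3), np.round(s["moment"],2))
d=r.snapshot('side'); im=d["image"][120:180,225:305,::-1]; im=cv2.convertScaleAbs(cv2.resize(im,None,fx=8,fy=8,interpolation=cv2.INTER_CUBIC),alpha=2.5,beta=15)
p=s["tool_pos"]
for y in(-.025,.025):
  q=(proj(d,[p+np.array([0,y,0])])[0]-[225,120]+.5)*8; cv2.circle(im,tuple(int(v) for v in q),5,(255,0,255),2)
cv2.imwrite('pics/s4.png',im)
E
```

```text
t 5.4 tcp [ 0.5949 -0.0574  0.0449] yaw -3.09 F [-0.   0.5 -0.9] open mm 50.1 ff 0.0
[ 0.102  0.892 -0.146  1.77   0.239  0.497 -1.826] [ 0.08  0.03 -0.01]
```

View pics/s4.png

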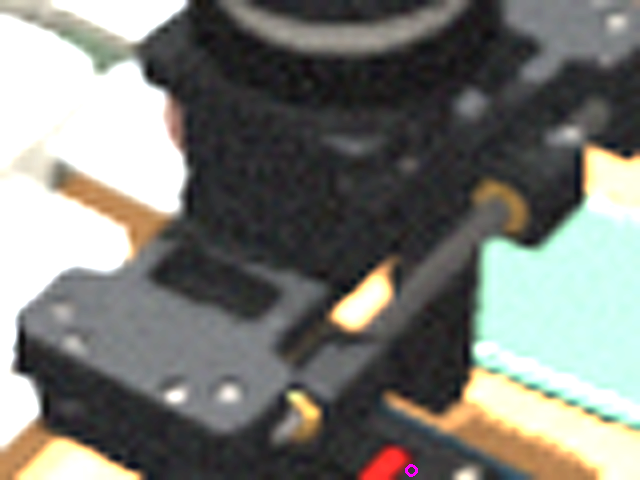

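Still no contact at a reported 0.045, which is below the deck. I'll keep feeling downwards.

>>> carry_out([
  [[0,0,0.2],[0,0,0],0.43],
  [[0,0,0.4],[0,0,0],0.43],
  [[0,0,0.6],[0,0,0],0.43],
  [[0,0,0.8],[0,0,0],0.43],
  [[0,0,0.8],[0,0,0],0.43],
])

```text
clock: 5.95
tool_pos: [0.5948, -0.0574, 0.0368]
eef_rot: [1.0, -0.027, -0.0, 0.0]
contact_force: [-0.5, -0.2, 0.1]
opening: 0.571
finger_force: 0.0
```

>>> carry_out([
  [[0,0,0.2],[0,0,0],0.43],
  [[0,0,0.3],[0,0,0],0.43],
  [[0,0,0.3],[0,0,0],0.43],
])

```text
clock: 6.25
tool_pos: [0.595, -0.0574, 0.034]
eef_rot: [1.0, -0.027, -0.0, 0.0]
contact_force: [-1.1, -0.7, 0.1]
opening: 0.568
finger_force: 0.0
```

>>> carry_out([
  [[0,0,0],[0,0,0],0.5],
  [[0,0,0],[0,0,0],0.55],
  [[0,0,0],[0,0,0],0.65],
  [[0,0,0],[0,0,0],0.7],
  [[0,0,0],[0,0,0],0.7],
], newtons=20)

```text
clock: 6.75
tool_pos: [0.5952, -0.0573, 0.0342]
eef_rot: [1.0, -0.027, 0.0, -0.0]
contact_force: [-0.5, -0.1, -0.5]
opening: 0.439
finger_force: 20.0
```

Gripped at 38.6 mm, the pack's width. The earlier close at 0.050 passed over a pack top at 0.072, so the z offset is at least 22 mm. I'll open and touch the deck to calibrate it.

>>> carry_out([
  [[0,0,0],[0,0,0],0.43],
  [[0,0,0],[0,0,0],0.43],
  [[0,0,0.2],[0,0,0],0.43],
  [[0,0,0.4],[0,0,0],0.43],
  [[0,0,0.6],[0,0,0],0.43],
  [[0,0,0.8],[0,0,0],0.43],
  [[0,0,0.8],[0,0,0],0.43],
])

```text
clock: 7.45
tool_pos: [0.5948, -0.0574, 0.0257]
eef_rot: [1.0, -0.027, -0.0, 0.0]
contact_force: [-0.0, 0.2, 0.4]
opening: 0.571
finger_force: 0.0
```

>>> carry_out([
  [[0,0,0.1],[0,0,0],0.43],
  [[0,0,0.2],[0,0,0],0.43],
  [[0,0,0.2],[0,0,0],0.43],
])

```text
clock: 7.75
tool_pos: [0.595, -0.0574, 0.024]
eef_rot: [1.0, -0.027, -0.0, 0.0]
contact_force: [-0.8, -0.0, -0.1]
opening: 0.572
finger_force: 0.0
```

>>> carry_out([
  [[0,0,0.1],[0,0,0],0.43],
  [[0,0,0.2],[0,0,0],0.43],
  [[0,0,0.2],[0,0,0],0.43],
])

```text
clock: 8.05
tool_pos: [0.5952, -0.0574, 0.0229]
eef_rot: [1.0, -0.027, 0.0, 0.0]
contact_force: [-1.7, 0.9, 5.1]
opening: 0.568
finger_force: 3.2
```

Contact at a reported 0.023 with the deck at 0.046, so the real tip z is the reported value plus 0.023. Raising 3 mm to grip.

>>> carry_out([
  [[0,0,-0.2],[0,0,0],0.43],
  [[0,0,-0.4],[0,0,0],0.5],
  [[0,0,-0.4],[0,0,0],0.6],
  [[0,0,-0.4],[0,0,0],0.7],
  [[0,0,-0.4],[0,0,0],0.7],
  [[0,0,-0.4],[0,0,0],0.7],
], newtons=40)

```text
clock: 8.65
tool_pos: [0.5953, -0.0575, 0.0264]
eef_rot: [1.0, -0.027, 0.0, 0.0]
contact_force: [-1.6, -1.0, 5.3]
opening: 0.438
finger_force: 40.0
```

>>> carry_out([
  [[0,0,-0.5],[0,0,0],0.7],
  [[0,0,-1.0],[0,0,0],0.7],
  [[0,0,-2.5],[0,0,0],0.7],
  [[0,0,-4.5],[0,0,0],0.7],
  [[0,0,-6],[0,0,0],0.7],
  [[0,0,-6],[0,0,0],0.7],
  [[0,0,-6],[0,0,0],0.7],
])

```text
clock: 9.35
tool_pos: [0.5951, -0.0575, 0.0865]
eef_rot: [1.0, -0.027, 0.0, 0.0]
contact_force: [-1.0, 0.2, -2.4]
opening: 0.437
finger_force: 40.0
```

```bash
python3 g.py .61,-.20,.09,-3 .61,-.20,.02,-3; python3 - <<'E'
from h import *
s=r.get_state(); d=r.snapshot('side'); crop(d,'s5',190,60,340,220,3.7)
E
```

```text
t 9.35 tcp [ 0.5951 -0.0575  0.0865] yaw -3.1 F [-1.   0.2 -2.4] open mm 38.4 ff 40.0
.61,-.20,.09,-3 shift [2.25, 14.15, -0.34] turn [0.0, -0.04, -0.1]
.61,-.20,.02,-3 shift [2.25, 14.15, 6.66] turn [0.0, -0.04, -0.1]
```

View pics/s5.png

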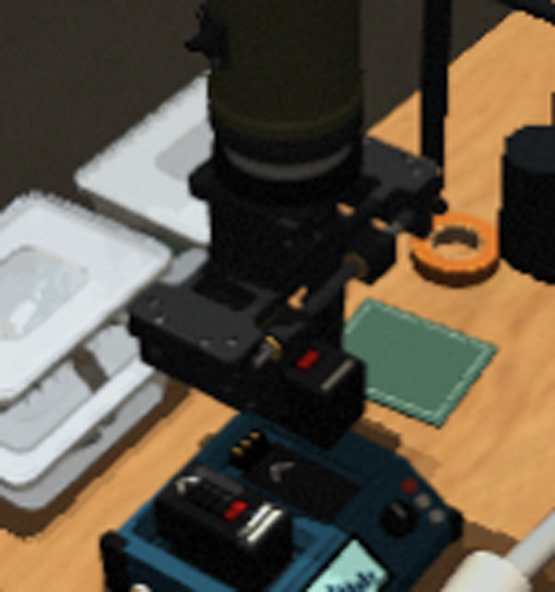

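flat_1 is held level and the recorder's −y bay is empty. Now to the mat.

>>> carry_out([
  [[0.5,2,0],[0,0,0],0.7],
  [[1,5,0],[0,0,0],0.7],
  [[1.5,8,0],[0,0,0],0.7],
  [[2.2,11,0],[0,0,0],0.7],
  [[2.2,13,0],[0,0,0],0.7],
  [[2.2,14.2,0],[0,0,0],0.7],
  [[2.2,14.2,2],[0,0,0],0.7],
  [[2.2,14.2,4],[0,0,0],0.7],
  [[2.2,14.2,6],[0,0,0],0.7],
  [[2.2,14.2,7.5],[0,0,0],0.7],
  [[2.2,14.2,8.3],[0,0,0],0.7],
  [[2.2,14.2,8.3],[0,0,0],0.7],
])

```text
clock: 10.6
tool_pos: [0.6085, -0.1997, 0.0018]
eef_rot: [1.0, -0.027, -0.001, -0.0]
contact_force: [-0.1, -0.4, -2.3]
opening: 0.435
finger_force: 40.0
```

```bash
python3 g.py .61,-.20,0,-3
```

```text
t 10.6 tcp [ 0.6085 -0.1997  0.0018] yaw -3.06 F [-0.1 -0.4 -2.3] open mm 38.3 ff 40.0
.61,-.20,0,-3 shift [0.15, 0.03, 0.18] turn [-0.04, 0.14, -0.06]
```

Lower to touch, release, rise.

>>> carry_out([
  [[0,0,0.15],[0,0,0],0.7],
  [[0,0,0.3],[0,0,0],0.7],
  [[0,0,0.45],[0,0,0],0.7],
  [[0,0,0.45],[0,0,0],0.7],
])

```text
clock: 11.0
tool_pos: [0.6095, -0.2005, -0.0011]
eef_rot: [1.0, -0.027, 0.0, 0.0]
contact_force: [-0.8, -0.2, -2.0]
opening: 0.441
finger_force: 40.0
```

>>> carry_out([
  [[0,0,0],[0,0,0],0.6],
  [[0,0,0],[0,0,0],0.43],
  [[0,0,0],[0,0,0],0.43],
  [[0,0,-2],[0,0,0],0.43],
  [[0,0,-5],[0,0,0],0.43],
  [[0,0,-9],[0,0,0],0.43],
  [[0,0,-12],[0,0,0],0.43],
  [[0,0,-12],[0,0,0],0.43],
])

```text
clock: 11.8
tool_pos: [0.6129, -0.2012, 0.1236]
eef_rot: [1.0, -0.027, 0.005, 0.001]
contact_force: [1.6, -0.2, 0.3]
opening: 0.571
finger_force: 0.0
```

```bash
python3 g.py .5856,.1456,.13,10.9 .5856,.1456,.06,10.9
```

```text
t 11.8 tcp [ 0.6129 -0.2012  0.1236] yaw -3.12 F [ 1.6 -0.2  0.3] open mm 50.2 ff 0.0
.5856,.1456,.13,10.9 shift [-4.61, -34.48, -0.74] turn [0.17, -0.53, -14.02]
.5856,.1456,.06,10.9 shift [-4.68, -34.49, 6.26] turn [0.17, -0.53, -14.02]
```

>>> carry_out([
  [[-0.5,-3,-0.5],[0,0,-1],0.43],
  [[-1,-7,-0.5],[0,0,-3],0.43],
  [[-1.5,-11,-0.5],[0,0,-5],0.43],
  [[-2,-15,-0.5],[0,0,-7],0.43],
  [[-2.7,-19,-0.5],[0,0,-9],0.43],
  [[-3.2,-23,-0.5],[0,0,-11],0.43],
  [[-4,-27,-0.5],[0,0,-13],0.43],
  [[-4.4,-31,-0.5],[0,0,-14],0.43],
  [[-4.6,-34.4,0],[0,0,-14],0.43],
  [[-4.6,-34.4,3],[0,0,-14],0.43],
  [[-4.6,-34.4,5],[0,0,-14],0.43],
  [[-4.6,-34.4,5],[0,0,-14],0.43],
])

```text
clock: 13.0
tool_pos: [0.5794, 0.145, 0.0656]
eef_rot: [0.995, 0.095, -0.003, 0.001]
contact_force: [-0.8, -1.0, -0.4]
opening: 0.566
finger_force: 0.0
```

```bash
python3 g.py .5856,.1456,.04,10.9 .5856,.1456,.004,10.9;python3 - <<'E'
from h import *
s=r.get_state(); d=r.snapshot('side'); crop(d,'s6',150,120,350,270,4)
p=s["tool_pos"]+[0,0,.023]; print(((proj(d,[p+R.from_euler("z",10.9,degrees=True).apply([0,y,0]) for y in(-.042,-.025,.025,.042)])-[150,120])*4).round().tolist())
E
```

```text
t 13.0 tcp [0.5794 0.145  0.0656] yaw 10.96 F [-0.8 -1.  -0.4] open mm 49.8 ff 0.0
.5856,.1456,.04,10.9 shift [0.64, 0.06, 2.56] turn [0.06, 0.36, 0.06]
.5856,.1456,.004,10.9 shift [0.66, 0.06, 6.16] turn [0.06, 0.36, 0.06]
[[307.0, 414.0], [292.0, 441.0], [245.0, 521.0], [228.0, 550.0]]
```

View pics/s6.png

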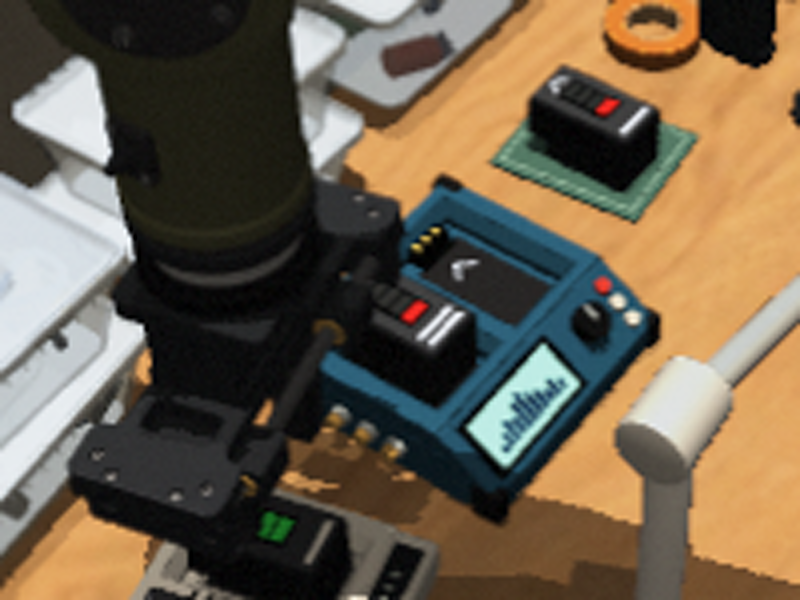

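flat_1 lies upright on the mat and the gripper is over full_1, with its green bars at (277,525). Descend, grip and lift.

>>> carry_out([
  [[0.4,0,1.5],[0,0,0],0.43],
  [[0.6,0,3],[0,0,0],0.43],
  [[0.6,0,3.8],[0,0,0],0.43],
  [[0.6,0,4.6],[0,0,0],0.43],
  [[0.6,0,5.2],[0,0,0],0.43],
  [[0.6,0,5.6],[0,0,0],0.43],
  [[0.6,0,5.9],[0,0,0],0.43],
  [[0.6,0,5.9],[0,0,0],0.43],
])

```text
clock: 13.85
tool_pos: [0.5878, 0.1467, 0.0094]
eef_rot: [0.995, 0.095, -0.0, 0.0]
contact_force: [-1.0, 0.1, 0.5]
opening: 0.566
finger_force: 0.0
```

```bash
python3 g.py .5856,.1456,.004,10.9
```

```text
t 13.85 tcp [0.5878 0.1467 0.0094] yaw 10.91 F [-1.   0.1  0.5] open mm 49.9 ff 0.0
.5856,.1456,.004,10.9 shift [-0.23, 0.07, 0.54] turn [0.01, 0.02, 0.01]
```

>>> carry_out([
  [[-0.2,0.05,0.2],[0,0,0],0.43],
  [[-0.2,0.05,0.4],[0,0,0],0.43],
  [[-0.2,0.05,0.5],[0,0,0],0.43],
  [[-0.2,0.05,0.5],[0,0,0],0.5],
  [[-0.2,0.05,0.5],[0,0,0],0.6],
  [[-0.2,0.05,0.5],[0,0,0],0.7],
  [[-0.2,0.05,0.5],[0,0,0],0.7],
  [[-0.2,0.05,0.5],[0,0,0],0.7],
], newtons=40)

```text
clock: 14.65
tool_pos: [0.5861, 0.1459, 0.0047]
eef_rot: [0.995, 0.095, 0.0, -0.0]
contact_force: [0.6, 0.8, 0.3]
opening: 0.438
finger_force: 40.0
```

>>> carry_out([
  [[0,0,-0.5],[0,0,0],0.7],
  [[0,0,-1.0],[0,0,0],0.7],
  [[0,0,-2.5],[0,0,0],0.7],
  [[0,0,-5],[0,0,0],0.7],
  [[0,0,-8],[0,0,0],0.7],
  [[0,0,-10],[0,0,0],0.7],
  [[0,0,-11],[0,0,0],0.7],
  [[0,0,-11],[0,0,0],0.7],
])

```text
clock: 15.45
tool_pos: [0.587, 0.1461, 0.1165]
eef_rot: [0.995, 0.095, 0.002, -0.0]
contact_force: [0.2, -0.0, -2.6]
opening: 0.443
finger_force: 40.0
```

```bash
python3 g.py .595,-.0576,.11,-3 .595,-.0576,.06,-3
```

```text
t 15.45 tcp [0.587  0.1461 0.1165] yaw 10.89 F [ 0.2 -0.  -2.6] open mm 38.9 ff 40.0
.595,-.0576,.11,-3 shift [-3.07, 20.15, 0.64] turn [-0.04, -0.19, 13.89]
.595,-.0576,.06,-3 shift [-3.09, 20.15, 5.64] turn [-0.04, -0.19, 13.89]
```

>>> carry_out([
  [[-0.3,2,0],[0,0,2],0.7],
  [[-0.8,5,0],[0,0,4],0.7],
  [[-1.4,9,0],[0,0,7],0.7],
  [[-2,13,0],[0,0,9],0.7],
  [[-2.6,17,0],[0,0,12],0.7],
  [[-3,19,0],[0,0,13.9],0.7],
  [[-3.05,20.1,0.5],[0,0,13.9],0.7],
  [[-3.05,20.1,2],[0,0,13.9],0.7],
  [[-3.05,20.1,4],[0,0,13.9],0.7],
  [[-3.05,20.1,5.6],[0,0,13.9],0.7],
  [[-3.05,20.1,5.6],[0,0,13.9],0.7],
  [[-3.05,20.1,5.6],[0,0,13.9],0.7],
])

```text
clock: 16.65
tool_pos: [0.5936, -0.0567, 0.058]
eef_rot: [1.0, -0.026, -0.001, -0.0]
contact_force: [0.2, 0.7, -2.1]
opening: 0.435
finger_force: 40.0
```

```bash
python3 g.py .5953,-.0575,.04,-3.1 .5953,-.0575,.0267,-3.1
```

```text
t 16.65 tcp [ 0.5936 -0.0567  0.058 ] yaw -2.93 F [ 0.2  0.7 -2.1] open mm 38.3 ff 40.0
.5953,-.0575,.04,-3.1 shift [0.18, 0.07, 1.8] turn [-0.02, 0.09, 0.17]
.5953,-.0575,.0267,-3.1 shift [0.18, 0.07, 3.13] turn [-0.02, 0.09, 0.17]
```

>>> carry_out([
  [[0.1,0.05,0],[0,0,0],0.7],
  [[0.1,0.05,0.5],[0,0,0],0.7],
  [[0.1,0.05,1.0],[0,0,0],0.7],
  [[0.1,0.05,1.4],[0,0,0],0.7],
  [[0.1,0.05,1.8],[0,0,0],0.7],
  [[0.1,0.05,1.8],[0,0,0],0.7],
])

```text
clock: 17.25
tool_pos: [0.5946, -0.0578, 0.0399]
eef_rot: [1.0, -0.026, -0.001, 0.0]
contact_force: [0.8, 0.3, -2.6]
opening: 0.442
finger_force: 40.0
```

>>> carry_out([
  [[0.05,0,0.3],[0,0,0],0.7],
  [[0.05,0,0.6],[0,0,0],0.7],
  [[0.05,0,0.9],[0,0,0],0.7],
  [[0.05,0,1.1],[0,0,0],0.7],
  [[0.05,0,1.25],[0,0,0],0.7],
  [[0.05,0,1.25],[0,0,0],0.7],
])

```text
clock: 17.85
tool_pos: [0.5954, -0.0578, 0.0279]
eef_rot: [1.0, -0.026, -0.0, 0.0]
contact_force: [-0.2, 0.4, -2.8]
opening: 0.436
finger_force: 40.0
```

>>> carry_out([
  [[0,0,0.1],[0,0,0],0.7],
  [[0,0,0.1],[0,0,0],0.6],
  [[0,0,0.1],[0,0,0],0.43],
  [[0,0,0.1],[0,0,0],0.43],
  [[0,0,-1],[0,0,0],0.43],
  [[0,0,-3],[0,0,0],0.43],
  [[0,0,-6],[0,0,0],0.43],
  [[0,-3,-6.5],[0,0,0],0.43],
  [[0,-6.8,-6.5],[0,0,0],0.43],
  [[0,-6.8,-6.5],[0,0,0],0.43],
  [[0,-6.8,-6.5],[0,0,0],0.43],
])

```text
clock: 18.95
tool_pos: [0.5994, 0.0115, 0.0941]
eef_rot: [1.0, -0.025, 0.001, -0.0]
contact_force: [-0.5, 0.1, 0.8]
opening: 0.575
finger_force: 0.0
```

```bash
python3 g.py .5985,.0102,.0264,-3.1;python3 - <<'E'
from h import *
s=r.get_state(); d=r.snapshot('side'); crop(d,'s7',180,90,330,210,5)
E
```

```text
t 18.95 tcp [0.5994 0.0115 0.0941] yaw -2.84 F [-0.5  0.1  0.8] open mm 50.6 ff 0.0
.5985,.0102,.0264,-3.1 shift [-0.09, 0.14, 6.77] turn [-0.03, -0.06, 0.26]
```

View pics/s7.png

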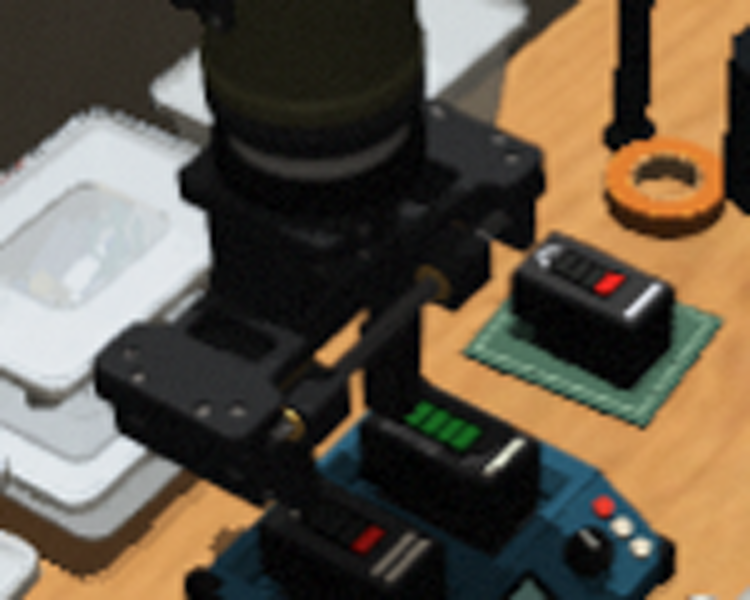

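full_1 sits level in the −y bay, with its bars at (443,425). Next I take flat_2.

>>> carry_out([
  [[-0.1,0.14,2],[0,0,0],0.43],
  [[-0.1,0.14,3.5],[0,0,0],0.43],
  [[-0.1,0.14,4.5],[0,0,0],0.43],
  [[-0.1,0.14,5.3],[0,0,0],0.43],
  [[-0.1,0.14,6],[0,0,0],0.43],
  [[-0.1,0.14,6.4],[0,0,0],0.43],
  [[-0.1,0.14,6.4],[0,0,0],0.43],
])

```text
clock: 19.7
tool_pos: [0.5979, 0.0088, 0.0287]
eef_rot: [1.0, -0.026, -0.0, 0.0]
contact_force: [0.2, 0.6, 0.5]
opening: 0.57
finger_force: 0.0
```

```bash
python3 g.py .5985,.0102,.0264,-3.1
```

```text
t 19.7 tcp [0.5979 0.0088 0.0287] yaw -2.99 F [0.2 0.6 0.5] open mm 50.1 ff 0.0
.5985,.0102,.0264,-3.1 shift [0.06, -0.15, 0.23] turn [0.01, 0.03, 0.11]
```

>>> carry_out([
  [[0.05,-0.1,0.2],[0,0,0],0.43],
  [[0.05,-0.1,0.2],[0,0,0],0.5],
  [[0.05,-0.1,0.2],[0,0,0],0.6],
  [[0.05,-0.1,0.2],[0,0,0],0.7],
  [[0.05,-0.1,0.2],[0,0,0],0.7],
  [[0.05,-0.1,0.2],[0,0,0],0.7],
], newtons=40)

```text
clock: 20.3
tool_pos: [0.5989, 0.0098, 0.0274]
eef_rot: [1.0, -0.026, 0.0, -0.0]
contact_force: [0.2, -0.5, 1.6]
opening: 0.439
finger_force: 40.0
```

>>> carry_out([
  [[0,0,-0.5],[0,0,0],0.7],
  [[0,0,-1.0],[0,0,0],0.7],
  [[0,0,-2.5],[0,0,0],0.7],
  [[0,0,-5],[0,0,0],0.7],
  [[0,0,-7.5],[0,0,0],0.7],
  [[0,0,-9],[0,0,0],0.7],
  [[0,0,-9],[0,0,0],0.7],
])

```text
clock: 21.0
tool_pos: [0.6006, 0.0097, 0.1203]
eef_rot: [1.0, -0.026, 0.003, -0.0]
contact_force: [0.1, -1.2, -1.5]
opening: 0.437
finger_force: 40.0
```

```bash
python3 g.py .5861,.1459,.115,10.9 .5861,.1459,.04,10.9
```

```text
t 21.0 tcp [0.6006 0.0097 0.1203] yaw -3.01 F [ 0.1 -1.2 -1.5] open mm 38.5 ff 40.0
.5861,.1459,.115,10.9 shift [-2.16, -13.52, 0.52] turn [0.0, -0.32, -13.91]
.5861,.1459,.04,10.9 shift [-2.21, -13.52, 8.02] turn [0.0, -0.32, -13.91]
```

>>> carry_out([
  [[-0.4,-2,0],[0,0,-3],0.7],
  [[-1,-5,0],[0,0,-6],0.7],
  [[-1.4,-9,0],[0,0,-9],0.7],
  [[-2,-12,0],[0,0,-12],0.7],
  [[-2.2,-13.5,1],[0,0,-13.9],0.7],
  [[-2.2,-13.5,3],[0,0,-13.9],0.7],
  [[-2.2,-13.5,5],[0,0,-13.9],0.7],
  [[-2.2,-13.5,7],[0,0,-13.9],0.7],
  [[-2.2,-13.5,8],[0,0,-13.9],0.7],
  [[-2.2,-13.5,8],[0,0,-13.9],0.7],
  [[-2.2,-13.5,8],[0,0,-13.9],0.7],
])

```text
clock: 22.1
tool_pos: [0.5837, 0.1456, 0.0371]
eef_rot: [0.995, 0.095, -0.0, 0.0]
contact_force: [-0.1, 0.5, -1.3]
opening: 0.436
finger_force: 40.0
```

```bash
python3 g.py .5861,.1459,.0054,10.9
```

```text
t 22.1 tcp [0.5837 0.1456 0.0371] yaw 10.91 F [-0.1  0.5 -1.3] open mm 38.4 ff 40.0
.5861,.1459,.0054,10.9 shift [0.24, 0.01, 3.17] turn [0.01, 0.01, 0.01]
```

>>> carry_out([
  [[0.22,0,0],[0,0,0],0.7],
  [[0.22,0,0.5],[0,0,0],0.7],
  [[0.22,0,1.0],[0,0,0],0.7],
  [[0.22,0,1.5],[0,0,0],0.7],
  [[0.22,0,2.0],[0,0,0],0.7],
  [[0.22,0,2.0],[0,0,0],0.7],
])

```text
clock: 22.7
tool_pos: [0.5852, 0.1459, 0.0162]
eef_rot: [0.995, 0.095, -0.001, 0.0]
contact_force: [0.5, -0.3, -2.0]
opening: 0.443
finger_force: 40.0
```

>>> carry_out([
  [[0,0,0.3],[0,0,0],0.7],
  [[0,0,0.6],[0,0,0],0.7],
  [[0,0,0.9],[0,0,0],0.7],
  [[0,0,1.05],[0,0,0],0.7],
  [[0,0,1.05],[0,0,0],0.7],
])

```text
clock: 23.2
tool_pos: [0.5857, 0.146, 0.0064]
eef_rot: [0.995, 0.095, -0.0, 0.0]
contact_force: [-0.4, -0.2, -1.9]
opening: 0.437
finger_force: 40.0
```

>>> carry_out([
  [[0,0,0.1],[0,0,0],0.7],
  [[0,0,0.1],[0,0,0],0.6],
  [[0,0,0.1],[0,0,0],0.43],
  [[0,0,0.1],[0,0,0],0.43],
  [[0,0,-1],[0,0,0],0.43],
  [[0,0,-3],[0,0,0],0.43],
  [[0,0,-6],[0,0,0],0.43],
  [[0,-3,-6.5],[0,0,0],0.43],
  [[0,-6.8,-6.5],[0,0,0],0.43],
  [[0,-6.8,-6.5],[0,0,0],0.43],
  [[0,-6.8,-6.5],[0,0,0],0.43],
])

```text
clock: 24.3
tool_pos: [0.5728, 0.2143, 0.0725]
eef_rot: [0.995, 0.096, 0.0, -0.0]
contact_force: [0.2, -0.4, -0.5]
opening: 0.57
finger_force: 0.0
```

```bash
python3 g.py .5730,.2127,.006,10.9
```

```text
t 24.3 tcp [0.5728 0.2143 0.0725] yaw 11.06 F [ 0.2 -0.4 -0.5] open mm 50.2 ff 0.0
.5730,.2127,.006,10.9 shift [-0.01, 0.17, 6.65] turn [-0.04, -0.05, 0.16]
```

>>> carry_out([
  [[0,0.15,1.5],[0,0,0],0.43],
  [[0,0.15,3],[0,0,0],0.43],
  [[0,0.15,4.2],[0,0,0],0.43],
  [[0,0.15,5.2],[0,0,0],0.43],
  [[0,0.15,6],[0,0,0],0.43],
  [[0,0.15,6.4],[0,0,0],0.43],
  [[0,0.15,6.4],[0,0,0],0.43],
])

```text
clock: 25.0
tool_pos: [0.5729, 0.2113, 0.0069]
eef_rot: [0.995, 0.095, -0.0, 0.0]
contact_force: [-0.6, -0.3, -0.1]
opening: 0.569
finger_force: 0.0
```

```bash
python3 g.py .5730,.2127,.005,10.9
```

```text
t 25.0 tcp [0.5729 0.2113 0.0069] yaw 10.92 F [-0.6 -0.3 -0.1] open mm 50.1 ff 0.0
.5730,.2127,.005,10.9 shift [0.03, -0.14, 0.19] turn [0.01, 0.05, 0.02]
```

>>> carry_out([
  [[0,-0.1,0.15],[0,0,0],0.43],
  [[0,-0.1,0.15],[0,0,0],0.5],
  [[0,-0.1,0.15],[0,0,0],0.6],
  [[0,-0.1,0.15],[0,0,0],0.7],
  [[0,-0.1,0.15],[0,0,0],0.7],
  [[0,-0.1,0.15],[0,0,0],0.7],
], newtons=40)

```text
clock: 25.6
tool_pos: [0.5734, 0.2126, 0.0065]
eef_rot: [0.995, 0.095, 0.0, -0.0]
contact_force: [-0.2, 0.2, 2.8]
opening: 0.441
finger_force: 40.0
```

>>> carry_out([
  [[0,0,-0.5],[0,0,0],0.7],
  [[0,0,-1.0],[0,0,0],0.7],
  [[0,0,-2.5],[0,0,0],0.7],
  [[0,0,-5],[0,0,0],0.7],
  [[0,0,-8],[0,0,0],0.7],
  [[0,0,-11],[0,0,0],0.7],
  [[0,0,-11],[0,0,0],0.7],
])

```text
clock: 26.3
tool_pos: [0.5761, 0.2136, 0.1211]
eef_rot: [0.995, 0.095, 0.004, -0.001]
contact_force: [0.3, 1.7, -2.6]
opening: 0.439
finger_force: 40.0
```

```bash
python3 g.py .5989,.0100,.115,-3 .5989,.0100,.06,-3
```

```text
t 26.3 tcp [0.5761 0.2136 0.1211] yaw 10.88 F [ 0.3  1.7 -2.6] open mm 38.6 ff 40.0
.5989,.0100,.115,-3 shift [-1.61, 20.43, 0.55] turn [-0.18, -0.48, 13.88]
.5989,.0100,.06,-3 shift [-1.65, 20.44, 6.05] turn [-0.18, -0.48, 13.88]
```

>>> carry_out([
  [[-0.2,2,0],[0,0,2],0.7],
  [[-0.4,5,0],[0,0,4],0.7],
  [[-0.8,9,0],[0,0,7],0.7],
  [[-1.1,13,0],[0,0,9],0.7],
  [[-1.4,17,0],[0,0,12],0.7],
  [[-1.6,19,0],[0,0,13.9],0.7],
  [[-1.6,20.4,0.5],[0,0,13.9],0.7],
  [[-1.6,20.4,2],[0,0,13.9],0.7],
  [[-1.6,20.4,4],[0,0,13.9],0.7],
  [[-1.6,20.4,6],[0,0,13.9],0.7],
  [[-1.6,20.4,6],[0,0,13.9],0.7],
  [[-1.6,20.4,6],[0,0,13.9],0.7],
])

```text
clock: 27.5
tool_pos: [0.5952, 0.0093, 0.0555]
eef_rot: [1.0, -0.026, -0.001, -0.0]
contact_force: [0.9, -0.4, -2.4]
opening: 0.441
finger_force: 40.0
```

```bash
python3 g.py .5989,.0100,.0285,-3.05
```

```text
t 27.5 tcp [0.5952 0.0093 0.0555] yaw -2.94 F [ 0.9 -0.4 -2.4] open mm 38.8 ff 40.0
.5989,.0100,.0285,-3.05 shift [0.37, -0.08, 2.7] turn [-0.0, 0.11, 0.11]
```

>>> carry_out([
  [[0.33,-0.08,0],[0,0,0],0.7],
  [[0.33,-0.08,0.3],[0,0,0],0.7],
  [[0.33,-0.08,0.7],[0,0,0],0.7],
  [[0.33,-0.08,1.1],[0,0,0],0.7],
  [[0.33,-0.08,1.5],[0,0,0],0.7],
  [[0.33,-0.08,1.5],[0,0,0],0.7],
])

```text
clock: 28.1
tool_pos: [0.5987, 0.0096, 0.0404]
eef_rot: [1.0, -0.026, -0.001, 0.0]
contact_force: [-0.8, 0.7, -3.0]
opening: 0.438
finger_force: 40.0
```

>>> carry_out([
  [[0,0,0.3],[0,0,0],0.7],
  [[0,0,0.6],[0,0,0],0.7],
  [[0,0,0.9],[0,0,0],0.7],
  [[0,0,1.1],[0,0,0],0.7],
  [[0,0,1.1],[0,0,0],0.7],
])

```text
clock: 28.6
tool_pos: [0.5991, 0.0096, 0.0298]
eef_rot: [1.0, -0.026, -0.0, 0.0]
contact_force: [0.1, 0.2, -2.9]
opening: 0.439
finger_force: 40.0
```

Release, rise and move over flat_1 on the mat, at a TCP near (0.6095, −0.2005).

>>> carry_out([
  [[0,0,0.1],[0,0,0],0.7],
  [[0,0,0.1],[0,0,0],0.6],
  [[0,0,0.1],[0,0,0],0.43],
  [[0,0,0.1],[0,0,0],0.43],
  [[0,0,-1],[0,0,0],0.43],
  [[0,0,-3],[0,0,0],0.43],
  [[0,0,-6],[0,0,0],0.43],
  [[0.4,4,-7],[0,0,0],0.43],
  [[0.8,8,-7],[0,0,0],0.43],
  [[1.5,12,-7],[0,0,0],0.43],
  [[2,16,-7],[0,0,0],0.43],
  [[2.1,20,-7],[0,0,0],0.43],
])

```text
clock: 29.8
tool_pos: [0.6106, -0.193, 0.1014]
eef_rot: [1.0, -0.026, 0.001, 0.0]
contact_force: [0.5, 0.3, -0.3]
opening: 0.574
finger_force: 0.0
```

```bash
python3 g.py .6095,-.2005,.06,-3.05; python3 - <<'E'
from h import *
d=r.snapshot('side'); crop(d,'s8',150,100,350,250,4)
E
```

```text
t 29.8 tcp [ 0.6106 -0.193   0.1014] yaw -2.99 F [ 0.5  0.3 -0.3] open mm 50.6 ff 0.0
.6095,-.2005,.06,-3.05 shift [-0.08, 0.75, 4.14] turn [0.02, -0.12, 0.06]
```

View pics/s8.png

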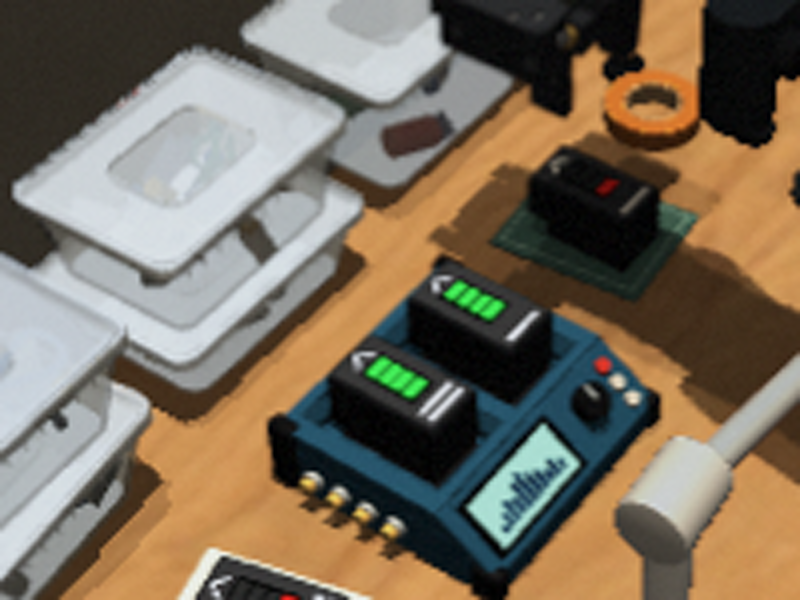

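Both green packs are seated level in the recorder. Pick flat_1 off the mat.

>>> carry_out([
  [[0,0.75,1],[0,0,0],0.43],
  [[0,0.75,3],[0,0,0],0.43],
  [[0,0.75,5],[0,0,0],0.43],
  [[0,0.75,6.5],[0,0,0],0.43],
  [[0,0.75,7.5],[0,0,0],0.43],
  [[0,0.75,8.5],[0,0,0],0.43],
  [[0,0.75,9.5],[0,0,0],0.43],
  [[0,0.75,9.8],[0,0,0],0.43],
  [[0,0.75,9.8],[0,0,0],0.43],
])

```text
clock: 30.75
tool_pos: [0.6093, -0.1986, 0.0018]
eef_rot: [1.0, -0.026, -0.0, -0.0]
contact_force: [-1.0, -0.4, -0.6]
opening: 0.568
finger_force: 0.0
```

```bash
python3 g.py .6095,-.2005,-.001,-3.05
```

```text
t 30.75 tcp [ 0.6093 -0.1986  0.0018] yaw -2.99 F [-1.  -0.4 -0.6] open mm 49.9 ff 0.0
.6095,-.2005,-.001,-3.05 shift [0.03, 0.19, 0.28] turn [-0.0, 0.03, 0.06]
```

>>> carry_out([
  [[0,0.2,0.2],[0,0,0],0.43],
  [[0,0.2,0.25],[0,0,0],0.5],
  [[0,0.2,0.25],[0,0,0],0.6],
  [[0,0.2,0.25],[0,0,0],0.7],
  [[0,0.2,0.25],[0,0,0],0.7],
  [[0,0.2,0.25],[0,0,0],0.7],
], newtons=40)

```text
clock: 31.35
tool_pos: [0.6095, -0.2009, -0.0001]
eef_rot: [1.0, -0.026, 0.0, 0.0]
contact_force: [0.2, -0.9, 1.2]
opening: 0.439
finger_force: 40.0
```

>>> carry_out([
  [[0,0,-0.5],[0,0,0],0.7],
  [[0,0,-1.5],[0,0,0],0.7],
  [[0,0,-4],[0,0,0],0.7],
  [[0,0,-7],[0,0,0],0.7],
  [[0,0,-10],[0,0,0],0.7],
  [[0,0,-12],[0,0,0],0.7],
  [[0,0,-12],[0,0,0],0.7],
])

```text
clock: 32.05
tool_pos: [0.6117, -0.2011, 0.1233]
eef_rot: [1.0, -0.026, 0.003, 0.001]
contact_force: [0.8, 0.3, -2.5]
opening: 0.44
finger_force: 40.0
```

```bash
python3 g.py .5734,.2126,.115,10.9 .5734,.2126,.06,10.9
```

```text
t 32.05 tcp [ 0.6117 -0.2011  0.1233] yaw -3.0 F [ 0.8  0.3 -2.5] open mm 38.7 ff 40.0
.5734,.2126,.115,10.9 shift [-6.0, -41.12, 0.74] turn [0.11, -0.37, -13.9]
.5734,.2126,.06,10.9 shift [-6.03, -41.12, 6.24] turn [0.11, -0.37, -13.9]
```

>>> carry_out([
  [[-0.4,-3,0],[0,0,-1],0.7],
  [[-1,-7,0],[0,0,-3],0.7],
  [[-1.6,-11,0],[0,0,-5],0.7],
  [[-2.2,-15,0],[0,0,-6],0.7],
  [[-2.8,-19.5,0],[0,0,-8],0.7],
  [[-3.4,-24,0],[0,0,-9],0.7],
  [[-4.2,-28.5,0],[0,0,-10],0.7],
  [[-4.8,-33,0],[0,0,-12],0.7],
  [[-5.4,-37,0],[0,0,-13],0.7],
  [[-5.9,-40,0],[0,0,-13.9],0.7],
  [[-5.9,-41.1,0],[0,0,-13.9],0.7],
  [[-5.9,-41.1,0],[0,0,-13.9],0.7],
])

```text
clock: 33.25
tool_pos: [0.5711, 0.2146, 0.1188]
eef_rot: [0.995, 0.097, -0.001, -0.0]
contact_force: [0.2, -0.3, -1.9]
opening: 0.435
finger_force: 40.0
```

```bash
python3 g.py .5734,.2126,.04,10.9; python3 - <<'E'
from h import *
d=r.snapshot('side'); crop(d,'s9',150,150,300,250,5)
E
```

```text
t 33.25 tcp [0.5711 0.2146 0.1188] yaw 11.08 F [ 0.2 -0.3 -1.9] open mm 38.3 ff 40.0
.5734,.2126,.04,10.9 shift [0.2, 0.25, 7.88] turn [-0.03, 0.06, 0.18]
```

>>> carry_out([
  [[0.2,0.15,1],[0,0,0],0.7],
  [[0.2,0.15,3],[0,0,0],0.7],
  [[0.2,0.15,5],[0,0,0],0.7],
  [[0.2,0.15,7],[0,0,0],0.7],
  [[0.2,0.15,7.8],[0,0,0],0.7],
  [[0.2,0.15,7.8],[0,0,0],0.7],
  [[0.2,0.15,7.8],[0,0,0],0.7],
])

```text
clock: 34.0
tool_pos: [0.5748, 0.2108, 0.0419]
eef_rot: [0.996, 0.094, 0.0, 0.0]
contact_force: [0.6, -0.0, -1.2]
opening: 0.437
finger_force: 40.0
```

```bash
python3 g.py .5734,.2128,.007,10.9
```

```text
t 34.0 tcp [0.5748 0.2108 0.0419] yaw 10.83 F [ 0.6 -0.  -1.2] open mm 38.5 ff 40.0
.5734,.2128,.007,10.9 shift [-0.1, -0.22, 3.49] turn [0.03, -0.04, -0.07]
```

>>> carry_out([
  [[-0.1,-0.2,0],[0,0,0],0.7],
  [[-0.1,-0.2,0.5],[0,0,0],0.7],
  [[-0.1,-0.2,1.0],[0,0,0],0.7],
  [[-0.1,-0.2,1.5],[0,0,0],0.7],
  [[-0.1,-0.2,2.0],[0,0,0],0.7],
  [[-0.1,-0.2,2.3],[0,0,0],0.7],
  [[-0.1,-0.2,2.3],[0,0,0],0.7],
])

```text
clock: 34.7
tool_pos: [0.5724, 0.2133, 0.0179]
eef_rot: [0.995, 0.095, -0.0, 0.0]
contact_force: [-1.0, 1.1, -1.3]
opening: 0.441
finger_force: 40.0
```

>>> carry_out([
  [[0,0,0.3],[0,0,0],0.7],
  [[0,0,0.6],[0,0,0],0.7],
  [[0,0,0.9],[0,0,0],0.7],
  [[0,0,1.1],[0,0,0],0.7],
  [[0,0,1.1],[0,0,0],0.7],
])

```text
clock: 35.2
tool_pos: [0.5726, 0.2134, 0.0073]
eef_rot: [0.995, 0.095, -0.0, 0.0]
contact_force: [-0.4, -0.1, -2.2]
opening: 0.44
finger_force: 40.0
```

Release, then move up and away toward the recorder so the camera can see the charger.

>>> carry_out([
  [[0,0,0.05],[0,0,0],0.6],
  [[0,0,0.05],[0,0,0],0.43],
  [[0,0,0.05],[0,0,0],0.43],
  [[0,0,-1],[0,0,0],0.43],
  [[0,0,-4],[0,0,0],0.43],
  [[0,0,-8],[0,0,0],0.43],
  [[0,0,-12],[0,0,0],0.43],
  [[0,5,-14],[0,0,0],0.43],
  [[0,10,-14],[0,0,0],0.43],
  [[0,15,-14],[0,0,0],0.43],
  [[0,20,-14],[0,0,0],0.43],
  [[0,25,-14],[0,0,0],0.43],
])

```text
clock: 36.4
tool_pos: [0.6198, -0.0305, 0.1489]
eef_rot: [0.995, 0.095, 0.001, 0.0]
contact_force: [1.2, -0.6, 0.5]
opening: 0.571
finger_force: 0.0
```

>>> carry_out([
  [[0,4,0],[0,0,0],0.43],
  [[0,8,0],[0,0,0],0.43],
  [[0,12,0],[0,0,0],0.43],
  [[0,12,0],[0,0,0],0.43],
  [[0,12,0],[0,0,0],0.43],
])

```text
clock: 36.9
tool_pos: [0.642, -0.1475, 0.1483]
eef_rot: [0.996, 0.094, 0.0, 0.0]
contact_force: [0.2, 1.1, -1.1]
opening: 0.568
finger_force: 0.0
```

```bash
python3 g.py; python3 - <<'E'
from h import *
d=r.snapshot('side'); crop(d,'s10',155,130,315,330,3)
E
```

```text
t 36.9 tcp [ 0.642  -0.1475  0.1483] yaw 10.76 F [ 0.2  1.1 -1.1] open mm 50.0 ff 0.0
```

View pics/s10.png

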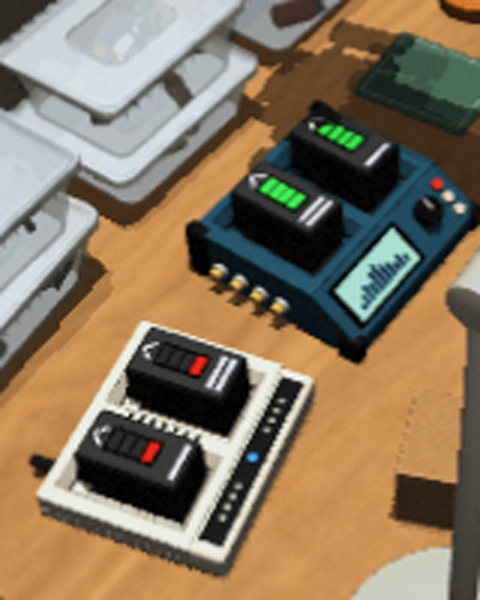

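All four packs are in their bays with arrows forward. flat_1, the lower one at (140,465), may be a pixel or two off, so I'll compare it with the starting picture.

```bash
python3 - <<'E'
from h import *
a=cv2.imread("pics/side0.png",0); n=cv2.cvtColor(r.snapshot("side")["image"],cv2.COLOR_RGB2GRAY); 
m=cv2.imread("pics/top0.png",0); n2=cv2.cvtColor(r.snapshot("top")["image"],cv2.COLOR_RGB2GRAY)
def sub(I,J,u,v,h,s=8):
    up=lambda x:cv2.resize(x,None,fx=s,fy=s,interpolation=cv2.INTER_CUBIC)
    t=up(I[v-h:v+h+1,u-h:u+h+1]); w=up(J[v-h-5:v+h+6,u-h-5:u+h+6]); q=cv2.minMaxLoc(cv2.matchTemplate(w,t,cv2.TM_CCOEFF_NORMED)); return (np.array(q[3])/s-5).round(2).tolist(),round(q[1],2)
for k,u,v in(("chg-y",204,247),("chg+y",189,278),("log-y",262,174),("log+y",239,192)): print(k,sub(a,n,u,v,4))
# sensitivity px per mm
d=r.snapshot("side"); b=np.array([.57,.21,.05]); print(((proj(d,[b+[.005,0,0],b+[0,.005,0],b+[0,0,.005]])-proj(d,[b]))/5).round(2).tolist())
E
```

```text
chg-y ([0.88, -0.88], 0.75)
chg+y ([-5.0, 2.75], 0.62)
log-y ([-5.0, -3.12], 0.39)
log+y ([0.0, -1.0], 0.74)
[[-0.43, -0.24], [-0.33, 0.39], [-0.07, -0.29]]
```

The match is inconclusive, but every pack was released within about 1 mm of its floor height with no contact force, at the same tool position as the pack it replaced. They look level, so I'm handing in.

```bash
python3 -c "
from plant import r
print(r.finish_job())"
```

```text
the job is handed in; nothing more can be done
None
```

I handed the job in at about 37 s: both charged packs are in the recorder and both empty ones in the charger, all looking level with arrows away from the front in the last picture, but the hand-in returned no verdict.

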